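# Release the big milling balls into the mill jar

## Task

Of the two milling-ball dispensers, find the one with the big balls and press down the black pad of its rocking lever with the fingertips, so that the other end lifts the gate; keep it pressed until all three big balls have rolled into the jar, then let go so that the gate shuts. Touch neither balls nor gates, leave the small-ball lever alone with its balls behind their gate, and do not disturb the mug, bowl or brush.

Things in the scene. Friction and masses are not known exactly. Their poses are not given: they have to be found in the camera images.
- big_dispenser: Fixed dispenser with 3 balls of 30 mm. Its twin, alike but for ball size and chute width, stands beside it, left or right. Origin: under its 320 x 230 x 12 mm plywood base, below the lever pivot. x = downhill along the chute (away from the robot), y = pivot towards chute. Chute 35 mm wide inside, at y = 90, x = -165 to 52 mm, floor 119 mm high at x = 0. Lever uprights 179 mm high at y = 0.
- big_lever (a joint): Rocking steel bar, 236 x 20 x 6 mm, along the dispenser's y, pivoted at its middle 165 mm above the table about the dispenser's x. Rad: 0 = gate shut, 0.5 = stop, pad fully down. Pressing the pad raises the gate at the other end; from about 0.37 the big balls pass. A spring shuts it when let go; pressing takes about 2 N at first, 5 N fully down.
- big_pad (a point): Black rubber press pad on the big-ball lever's free end, 34 (x) x 40 (y) x 8 mm. Origin: middle of its top face, 90 mm from the pivot, away from the chute, 176 mm above the table at lever 0; 43 mm lower and 5 mm nearer the pivot when fully down. Axes as the dispenser's at lever 0. Free of other parts for 50 mm around, and below.
- big_gate (a point): Steel gate blade on the other end of the big-ball lever, 43 mm wide (y), 44 mm high, 4 mm thick, hanging across the chute. Origin: middle of its lower edge, 3 mm above the chute floor when shut.
- big_jar (a point): Centre of the inner floor of the white porcelain mill jar fixed at the low end of the big-ball chute (dispenser x = 88, y = 90 mm), 20 mm above the table; inner radius about 50 mm, outer 56 mm, rim 86 mm above this point. Axes as the dispenser's.
- small_dispenser: Fixed dispenser with 4 balls of 20 mm. Its twin, alike but for ball size and chute width, stands beside it, left or right. Origin: under its 320 x 230 x 12 mm plywood base, below the lever pivot. x = downhill along the chute (away from the robot), y = pivot towards chute. Chute 25 mm wide inside, at y = 90, x = -165 to 52 mm, floor 119 mm high at x = 0. Lever uprights 179 mm high at y = 0.
- small_lever (a joint): Rocking steel bar, 236 x 20 x 6 mm, along the dispenser's y, pivoted at its middle 165 mm above the table about the dispenser's x. Rad: 0 = gate shut, 0.5 = stop, pad fully down. Pressing the pad raises the gate at the other end; from about 0.3 the small balls pass. A spring shuts it when let go; pressing takes about 2 N at first, 5 N fully down.
- small_pad (a point): Black rubber press pad on the small-ball lever's free end, 34 (x) x 40 (y) x 8 mm. Origin: middle of its top face, 90 mm from the pivot, away from the chute, 176 mm above the table at lever 0; 43 mm lower and 5 mm nearer the pivot when fully down. Axes as the dispenser's at lever 0. Free of other parts for 50 mm around, and below.
- small_gate (a point): Steel gate blade on the other end of the small-ball lever, 33 mm wide (y), 44 mm high, 4 mm thick, hanging across the chute. Origin: middle of its lower edge, 3 mm above the chute floor when shut.
- big_ball0: White ceramic milling ball, 30 mm diameter, 51 g nominal; origin at its centre. Number 0 of 3 from the gate, in the big-ball chute.
- big_ball1: White ceramic milling ball, 30 mm diameter, 51 g nominal; origin at its centre. Number 1 of 3 from the gate, in the big-ball chute.
- big_ball2: White ceramic milling ball, 30 mm diameter, 51 g nominal; origin at its centre. Number 2 of 3 from the gate, in the big-ball chute.
- small_ball0: White ceramic milling ball, 20 mm diameter, 15 g nominal; origin at its centre. Number 0 of 4 from the gate, in the small-ball chute.
- small_ball1: White ceramic milling ball, 20 mm diameter, 15 g nominal; origin at its centre. Number 1 of 4 from the gate, in the small-ball chute.
- small_ball2: White ceramic milling ball, 20 mm diameter, 15 g nominal; origin at its centre. Number 2 of 4 from the gate, in the small-ball chute.
- small_ball3: White ceramic milling ball, 20 mm diameter, 15 g nominal; origin at its centre. Number 3 of 4 from the gate, in the small-ball chute.
- mug: Terracotta mug, 76 mm across, 90 mm high, standing to the robot's right of the dispensers; bystander. Origin: centre of its underside.
- bowl: Steel bowl, 150 mm across, 70 mm high, to the robot's left of the dispensers; bystander. Origin: centre of its underside.
- brush: Glazing brush lying to the robot's left, nearer the robot than the bowl; bystander. Origin: its underside, near the middle.

How it is judged:
By the outcome, as a careful person would: the job done as asked, in the order asked, and still so for the second after the job is handed in, with the robot touching nothing.
It also fails if it takes over 29 s, if anything falls off the work surface, if the arm or the gripper's body presses on something with over 40 N, if the wrist force passes 120 N, or if a joint passes its speed limit or range.

## Robot

A 6-joint arm with a two-finger parallel gripper is mounted at the origin on the work surface. World frame = base frame: x ahead of the robot, y to its left, z up, the work surface at z = 0. Lengths are in mm, angles in rad, forces in N, time in s.
With the tool pointing down it reaches from about 350 to 875 mm from the base axis. Payload 4.2 kg.
Tool frame: the origin (TCP) lies between the finger pads; the fingertips stand 25 mm ahead of it and the grasp point (between the pads) lies 6 mm ahead of it; z points along the fingers, y is the line along which they close (so a half turn about z gives the same grasp; the last joint's range is limited). The gripper opens to 85 mm and grips with 20 to 120 N. Pads are 22 mm wide; open, the fingers measure 114 mm over their backs; the gripper's body (76 mm by 85 mm) begins 54 mm behind the grasp point. The pads swing forward as they close: fully open they stand 13 mm farther back than shut.
Start: joints at [-0.934, 0.385, 0.008, 0, -1.194, -0.259], TCP at [230.562, -580.896, 256.312] pointing down, gripper open.
Joint ranges: [-3.14, 3.14], [-1.21, 2.06], [-1.07, 1.41], [-3.16, 2.05], [-2.99, -0.16], [-3.1, 3.1]. Speed limits (rad/s): [2.79, 2.79, 3.14, 3.14, 3.14, 3.14].

## Interface

Orientations are given as a unit quaternion [x, y, z, w].
In Python, from bench import read_state, get_image, job_done gives the robot as it stands.
- The arm moves only by the tool play_rows, never from a script. Its argument "series" is a list of rows, each a list of 6 numbers: the shift along the world's x, y, z in mm, then the turn, a rotation vector about the world's x, y, z in units of 6 degrees (1.0 is 6 degrees). A call has 1 to 20 rows; each row shifts and turns the commanded pose from where the row before left it; what a row does not reach is not made up. A row lasts 1/12 s, in which the tool goes at most 41.7 mm and 7.16 degrees, less where a joint would pass 70% of its speed; a pose out of reach is approached as far as the arm can. A call is refused whole if a number of a shift passes 41.7 or a number of a turn 1, either way. A call with a gripper value outside its range is refused whole. "gripper" is the opening, from 0 (shut) to 1 (fully open), set as the call begins (left out, the last holds). The fingers move at their own pace and stop on an object; the grip force is fixed at half the most. Time passes only in rows, so rows that do not move let the fingers close. It gives the time, the measured TCP pose, the force, the opening and the grip force at its end, in the units of the state.
- read_state(): the state, without advancing time (a new reading comes with each control period).
- get_image(name): name is "side" or "top"; returns a dict with "image" (420x560x3 uint8, red, green, blue), "fx", "fy", "cx", "cy" (pixels), "eye" and "rotation" of the camera in the world. Camera axes: x right, y down, z forward; pixel columns grow to the right and rows downward; lengths in mm; the calibration is good to about 2 mm. A picture is of the moment at which its call begins. There is no depth.
- job_done(): hands the job in; it is judged then, once.
The state is a dict: "clock": time; "joints": joint angles; "joint_vel": joint speeds; "joint_efforts": joint torques, N m; "position": TCP position; "ee_rot": TCP orientation; "contact_force": force on the tool from outside, world axes, zero at the start; "wrist_torque": the same for the moment, N m; "gripper_width": finger opening in mm; "grasp_force": force on a finger pad.
Only numpy, scipy, OpenCV 4.12 (cv2) and the standard library are available. Lean on these libraries where they do the work, as an engineer would, in place of code of your own. Each camera call takes 0.05 s, during which the arm holds its last target. There are 200 camera calls.

## Working session

There is one attempt and no reset: what is moved stays moved. The work goes in short steps, Python scripts to look and compute and a tool call to move; the robot and the scene stay as the last step left them, time stands still between calls to the robot, and variables do not carry over. Pictures are saved under pics/ and viewed, at most 10 in all, crops included, and the job is handed in when it is done.

Besides the shell and the picture viewer there is one more tool, called as a command line: name --pt "numbers of a row" for each row, then --argument value for the rest. play_rows: Moves the arm, as the interface text tells. Its arguments: {"type":"object","properties":{"series":{"type":"array","items":{"type":"array","items":{"type":"number"}}},"gripper":{"type":"number"}},"required":["series"]}

```bash
mkdir -p pics
cat > h.py <<'E'
import numpy as np,cv2,pickle
from bench import read_state,get_image,job_done
def snap(n,f):
    d=get_image(n); cv2.imwrite('pics/%s.png'%f,cv2.cvtColor(np.asarray(d['image']),cv2.COLOR_RGB2BGR)); pickle.dump(d,open('%s.pkl'%f,'wb')); return d
def ray(d,u,v,z):
    r=np.asarray(d['rotation'])@np.array([(u-d['cx'])/d['fx'],(v-d['cy'])/d['fy'],1]); e=np.asarray(d['eye'])
    return e+r*(z-e[2])/r[2]
def proj(d,p):
    c=np.asarray(d['rotation']).T@(np.asarray(p,float)-np.asarray(d['eye'])); return d['fx']*c[0]/c[2]+d['cx'],d['fy']*c[1]/c[2]+d['cy']
E
python3 - <<'E'
from h import *
for n in('top','side'):
    d=snap(n,n+'0'); print(n,d['fx'],d['cx'],d['cy'],np.round(d['eye']),np.round(d['rotation'],3).tolist())
s=read_state();print(s['clock'],s['position'],s['ee_rot'],s['contact_force'])
E
```

```text
top 386.10553168867386 271.8148452683702 210.25252857692573 [ 377.   23. 1141.] [0.707, -0.705, 0.042, -0.026]
side 493.9452142049028 283.4472279397441 203.6454764556231 [-317. 1119. 1085.] [-0.274, 0.842, -0.443, 0.142]
0.1 [ 230.40580545 -580.47279193  255.32281243] [-1.87708781e-01  9.82224241e-01  9.48684585e-04 -2.34671740e-04] [-0.26563412 -0.12379652 -0.23445399]
```

View pics/top0.png

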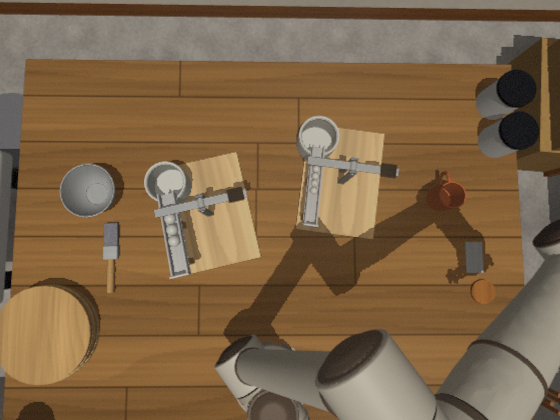

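View pics/side0.png

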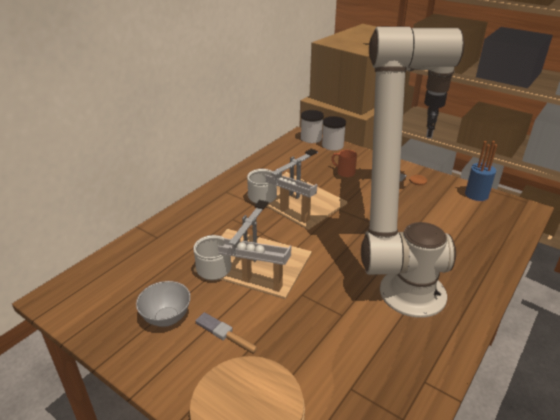

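The top view shows two dispensers. The left one (chute around px 172,230) seems to hold the larger balls, with its pad near (236,194). The right one has smaller balls around (315,175) and its pad at (390,170). Next I'll measure and take a zoomed crop.

Run:
```python
from h import *
T=pickle.load(open('top0.pkl','rb'));S=pickle.load(open('side0.pkl','rb'))
def dark(d,b):
    x0,y0,x1,y1=b; g=np.asarray(d['image'])[y0:y1,x0:x1].max(2); m=(g<50).astype(np.uint8)
    n,l,st,c=cv2.connectedComponentsWithStats(m); 
    for i in range(1,n):
        if st[i,4]>25: 
            print(b,st[i],c[i]+[x0,y0]); pts=np.argwhere(l==i)[:,::-1]+[x0,y0]; print(cv2.minAreaRect(pts.astype(np.float32)))
            print(' z176',ray(d,*(c[i]+[x0,y0]),174))
dark(T,(215,175,260,212));dark(T,(375,155,410,185));dark(S,(245,190,280,220))
im=np.asarray(T['image'])[...,::-1]
cv2.imwrite('pics/crop0.png',np.hstack([cv2.resize(im[150:280,135:265],(400,400),interpolation=2),cv2.resize(im[110:240,285:415],(400,400),interpolation=2)]))
```

```text
(no output)
```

View pics/crop0.png

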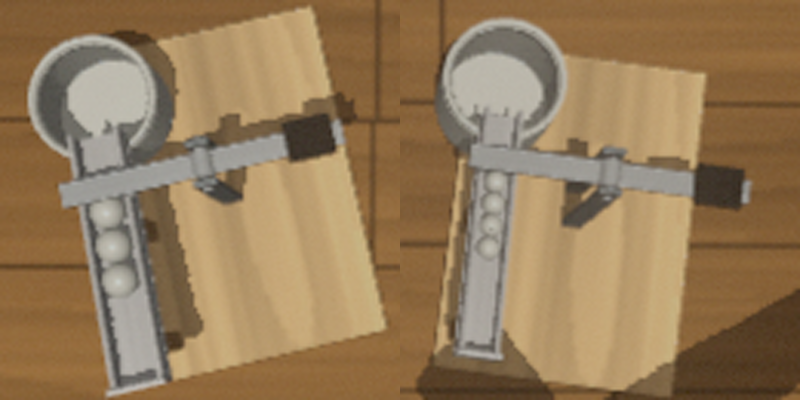

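The crop settles it: the left dispenser has three large balls, so it is the target, and the right one has four small balls. The big pad's centre is at crop (309,137), which is top pixel (235.1,194.2).

Run:
```python
from h import *
T=pickle.load(open('top0.pkl','rb'));S=pickle.load(open('side0.pkl','rb'))
def c2(u,v): return (135+(u+.5)/3.077-.5,150+(v+.5)/3.077-.5)
P=ray(T,*c2(309,137),176); A=ray(T,*c2(61,195),168); B=ray(T,*c2(341,132),168)
print('pad',P,'gate end',A,'tip',B,'len',np.linalg.norm(B-A),'mid',(A+B)/2)
u=(A-B)[:2]; u/=np.linalg.norm(u); print('ydir',u,'yaw',np.degrees(np.arctan2(-u[0],u[1])),'pad from model',(A+B)[:2]/2-90*u)
# side view check
for z in (176,): print('side proj',proj(S,P))
x=np.asarray(S['image'])[190:220,245:280].max(2); m=(x<75).astype(np.uint8); m2=np.argwhere(m)
n,l,st,c=cv2.connectedComponentsWithStats(m)
for i in range(1,n):
    if st[i,4]>15: print(st[i],c[i]+[245,190],ray(S,*(c[i]+[245,190]),174))
x=np.asarray(T['image'])[175:212,215:260].max(2); n,l,st,c=cv2.connectedComponentsWithStats((x<75).astype(np.uint8))
for i in range(1,n):
    if st[i,4]>15: print(st[i],c[i]+[215,175],ray(T,*(c[i]+[215,175]),176))
from scipy.spatial.transform import Rotation as R
print(R.from_quat(read_state()['ee_rot']).as_matrix().round(3).tolist())
```

```text
Traceback (most recent call last):
  File "h.py", line 6, in ray
    r=np.asarray(d['rotation'])@np.array([(u-d['cx'])/d['fx'],(v-d['cy'])/d['fy'],1]); e=np.asarray(d['eye'])
      ~~~~~~~~~~~~~~~~~~~~~~~~~^~~~~~~~~~~~~~~~~~~~~~~~~~~~~~~~~~~~~~~~~~~~~~~~~~~~~~
ValueError: matmul: Input operand 1 has a mismatch in its core dimension 0, with gufunc signature (n?,k),(k,m?)->(n?,m?) (size 3 is different from 4)
```

```bash
sed -i "s/np.asarray(d\['rotation'\])/R.from_quat(d['rotation']).as_matrix()/; 1a from scipy.spatial.transform import Rotation as R" h.py
cat > m.py <<'E'
from h import *
T=pickle.load(open('top0.pkl','rb'));S=pickle.load(open('side0.pkl','rb'))
def c2(u,v): return (135+(u+.5)/3.077-.5,150+(v+.5)/3.077-.5)
P=ray(T,*c2(309,137),176); A=ray(T,*c2(61,195),168); B=ray(T,*c2(341,132),168)
print('pad',P,'gate end',A,'tip',B,'len',np.linalg.norm(B-A),'mid',(A+B)/2)
u=(A-B)[:2]; u/=np.linalg.norm(u); print('ydir',u,'yaw',np.degrees(np.arctan2(-u[0],u[1])),'pad from model',(A+B)[:2]/2-90*u)
print('side proj',proj(S,P))
for d,b,z in((S,(245,190,280,220),174),(T,(215,175,260,212),176)):
    x0,y0,x1,y1=b;x=np.asarray(d['image'])[y0:y1,x0:x1].max(2); n,l,st,c=cv2.connectedComponentsWithStats((x<75).astype(np.uint8))
    for i in range(1,n):
        if st[i,4]>15: print(st[i],c[i]+[x0,y0],ray(d,*(c[i]+[x0,y0]),z))
print(R.from_quat(read_state()['ee_rot']).as_matrix().round(3).tolist())
E
python3 m.py
```

```text
pad [509.68160006  93.58640562 176.        ] gate end [461.95284845 295.79961898 168.        ] tip [515.08372137  67.86445103 168.        ] len 234.0455734295556 mid [488.51828491 181.83203501 168.        ]
ydir [-0.2270108   0.97389224] yaw 13.121148678648382 pad from model [508.94925693  94.18173334]
side proj (np.float64(261.65929459135765), np.float64(203.77744006516974))
[ 1 10 22  9 88] [259.14772727 203.88636364] [517.67716594  96.64446863 174.        ]
[ 12  12  17  15 181] [235.08287293 193.99447514] [510.16855517  93.59716357 176.        ]
[[-0.93, -0.369, -0.001], [-0.369, 0.93, 0.002], [0.0, 0.002, -1.0]]
```

The measurements fit: the bar length comes out at 234 mm against 236 given. The pad is at about (510, 94), and the dispenser yaw is about 13°. I'll move above it with the gripper shut.

play_rows --gripper 0 --pt "5 12 6 0 0 -0.07" --pt "14 34 6 0 0 -0.07" --pt "14 34 4 0 0 -0.07" --pt "14 34 4 0 0 -0.07" --pt "14 34 0 0 0 -0.07" --pt "15 36 0 0 0 -0.07" --pt "15 36 0 0 0 -0.07" --pt "15 36 0 0 0 -0.07" --pt "15 36 0 0 0 -0.07" --pt "15 36 0 0 0 -0.07" --pt "15 36 0 0 0 -0.07" --pt "15 36 0 0 0 -0.07" --pt "15 36 0 0 0 -0.07" --pt "15 36 0 0 0 -0.07" --pt "15 36 0 0 0 -0.07" --pt "15 36 0 0 0 -0.07" --pt "15 36 0 0 0 -0.07" --pt "15 36 0 0 0 -0.07" --pt "14 34 0 0 0 -0.07" --pt "10 20 0 0 0 -0.07"

```text
clock: 1.77
position: [511.2, 92.2, 275.8]
ee_rot: [-0.116, 0.993, 0.0, -0.0]
contact_force: [-0.2, -0.1, -0.3]
gripper_width: 0.2
grasp_force: 0.0
```

```bash
cat > v.py <<'E'
from h import *
import sys
k=sys.argv[1];s=read_state()
for n in('top','side'): snap(n,n+k)
p=s['position'];Rm=R.from_quat(s['ee_rot']).as_matrix();tip=p+25*Rm[:,2]
print(s['clock'],p,tip,s['contact_force'],s['gripper_width'],Rm[:,1].round(3))
a=cv2.imread('pics/top%s.png'%k)[140:290,130:280];b=cv2.imread('pics/side%s.png'%k)[150:300,180:330]
cv2.imwrite('pics/c%s.png'%k,np.hstack([cv2.resize(x,(400,400),interpolation=2) for x in(a,b)]))
E
python3 v.py 1
```

```text
1.7667 [511.22339035  92.20153529 275.8112529 ] [511.21673293  92.20545997 250.8112541 ] [-0.2033318  -0.07836684 -0.31399853] 0.2298126679118813 [-0.231  0.973  0.   ]
```

View pics/c1.png

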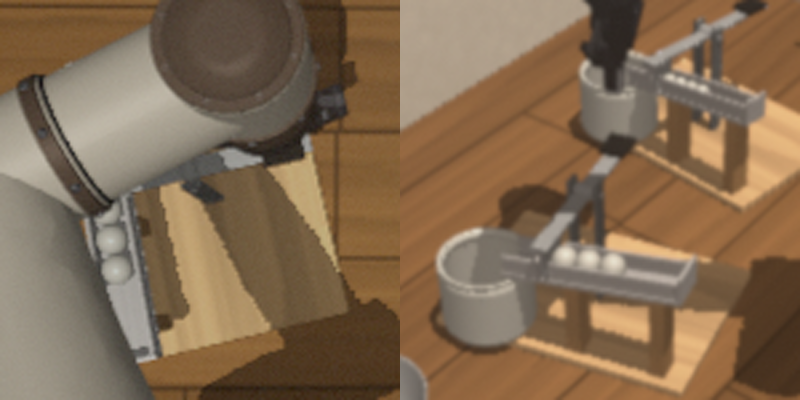

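In the side crop the shut fingertips (614,88) hang straight above the big pad (620,145), and the balls are still in place. I'll lower to just above the pad.

play_rows --pt "0 0 -15 0 0 0" --pt "0 0 -20 0 0 0" --pt "0 0 -20 0 0 0" --pt "0 0 -10 0 0 0" --pt "0 0 -4 0 0 0" --pt "0 0 -4 0 0 0" --pt "0 0 -4 0 0 0" --pt "0 0 0 0 0 0"

```text
clock: 2.53
position: [511.0, 88.8, 199.8]
ee_rot: [-0.115, 0.993, -0.0, 0.001]
contact_force: [-0.1, -1.4, 2.4]
gripper_width: 0.0
grasp_force: 0.9
```

play_rows --pt "0 0.5 -5 0 0 0" --pt "0 0.5 -5 0 0 0" --pt "0 0.5 -5 0 0 0" --pt "0 0.5 -5 0 0 0" --pt "0 1 -5 0 0 0" --pt "0 1 -5 0 0 0" --pt "0 1 -4 0 0 0" --pt "0 0 -2 0 0 0" --pt "0 0 0 0 0 0" --pt "0 0 0 0 0 0"

```text
clock: 3.37
position: [510.5, 94.3, 163.2]
ee_rot: [-0.115, 0.993, 0.0, -0.0]
contact_force: [-0.5, -1.8, 3.8]
gripper_width: 0.3
grasp_force: 2.0
```

```bash
python3 v.py 2
```

```text
3.3667 [510.46738443  94.34327149 163.24221203] [510.45877452  94.34541343 138.2422136 ] [-0.49139371 -1.83934933  3.79059808] 0.26468983355122044 [-0.229  0.973  0.   ]
```

View pics/c2.png

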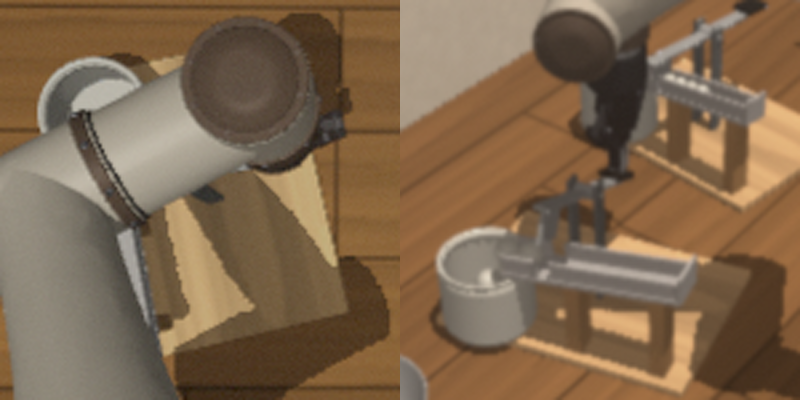

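The lever is down and the gate is up. One ball is dropping into the jar (485,275) and another is at the gate (540,268), with the chute behind it empty. I'll hold the pad down.

play_rows --pt "0 0 -2 0 0 0" --pt "0 0 0 0 0 0" --pt "0 0 0 0 0 0" --pt "0 0 0 0 0 0" --pt "0 0 0 0 0 0" --pt "0 0 0 0 0 0" --pt "0 0 0 0 0 0" --pt "0 0 0 0 0 0" --pt "0 0 0 0 0 0" --pt "0 0 0 0 0 0" --pt "0 0 0 0 0 0" --pt "0 0 0 0 0 0" --pt "0 0 0 0 0 0" --pt "0 0 0 0 0 0" --pt "0 0 0 0 0 0" --pt "0 0 0 0 0 0" --pt "0 0 0 0 0 0" --pt "0 0 0 0 0 0"

```text
clock: 4.97
position: [510.7, 94.1, 161.3]
ee_rot: [-0.115, 0.993, 0.0, 0.0]
contact_force: [-0.1, 0.4, 4.5]
gripper_width: 0.0
grasp_force: 2.0
```

```bash
python3 v.py 3
```

```text
4.9667 [510.658084    94.12431576 161.34430947] [510.66394711  94.12559107 136.34431019] [-0.05370837  0.36331058  4.54140607] 0.03635411875206578 [-0.229  0.973 -0.   ]
```

View pics/c3.png

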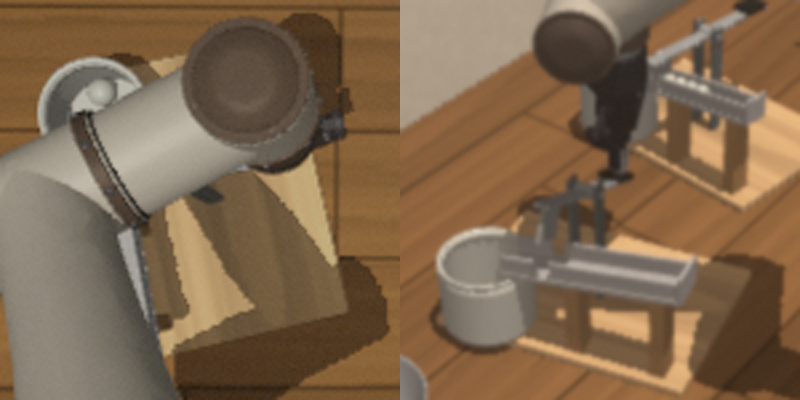

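One ball shows in the jar in the top view, (100,92). A small bright spot stays at the gate (542,267) in the side view, so I'll look closer before letting go.

Run:
```python
from h import *
f=lambda k:cv2.resize(cv2.imread('pics/side%s.png'%k)[225:285,190:270],(400,300),interpolation=2)
g=lambda k:cv2.resize(cv2.imread('pics/top%s.png'%k)[155:215,135:215],(400,300),interpolation=2)
cv2.imwrite('pics/z.png',np.vstack([np.hstack([f(0),f(2)]),np.hstack([f(3),g(3)])]))
```

```text
(no output)
```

View pics/z.png

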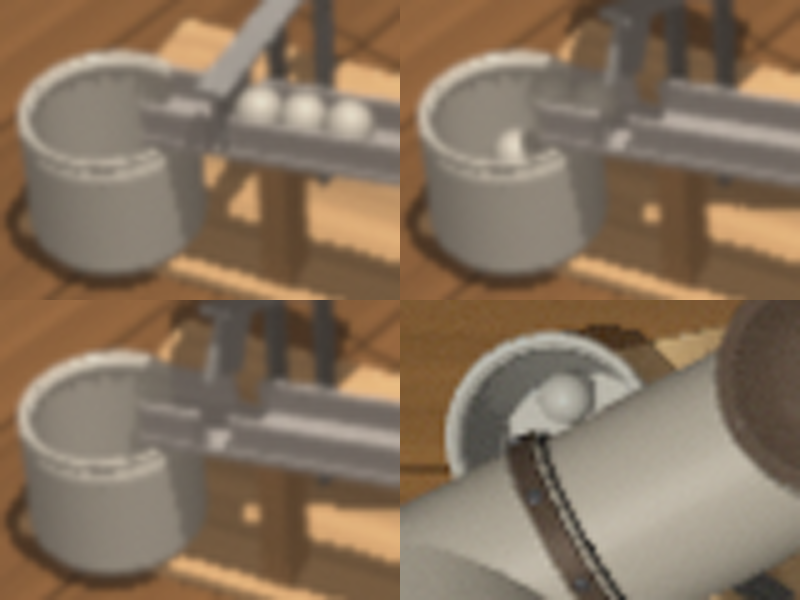

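The zoom shows the chute empty. The bright spot is only lit metal at the gate slot. I'll release by lifting straight up, then move aside so the jar can be checked.

play_rows --pt "0 -0.5 5 0 0 0" --pt "0 -1 6 0 0 0" --pt "0 -1 6 0 0 0" --pt "0 -1 6 0 0 0" --pt "0 -1 6 0 0 0" --pt "0 0 8 0 0 0" --pt "0 0 12 0 0 0" --pt "0 0 20 0 0 0" --pt "0 0 25 0 0 0" --pt "0 0 20 0 0 0" --pt "0 -12 5 0 0 0" --pt "-10 -25 0 0 0 0" --pt "-10 -30 0 0 0 0" --pt "-10 -30 0 0 0 0" --pt "-10 -30 0 0 0 0" --pt "-10 -30 0 0 0 0" --pt "-10 -30 0 0 0 0" --pt "-10 -25 0 0 0 0" --pt "0 -12 0 0 0 0" --pt "0 0 0 0 0 0"

```text
clock: 6.73
position: [438.7, -136.3, 279.4]
ee_rot: [-0.113, 0.994, 0.001, -0.001]
contact_force: [1.1, -0.3, 0.4]
gripper_width: -0.2
grasp_force: 0.0
```

```bash
python3 v.py 4
```

```text
6.7333 [ 438.67288621 -136.25185812  279.37019534] [ 438.59847794 -136.23296556  254.37031321] [ 1.10763152 -0.30441707  0.36201738] -0.16485321027995292 [-0.225  0.974  0.001]
```

View pics/c4.png

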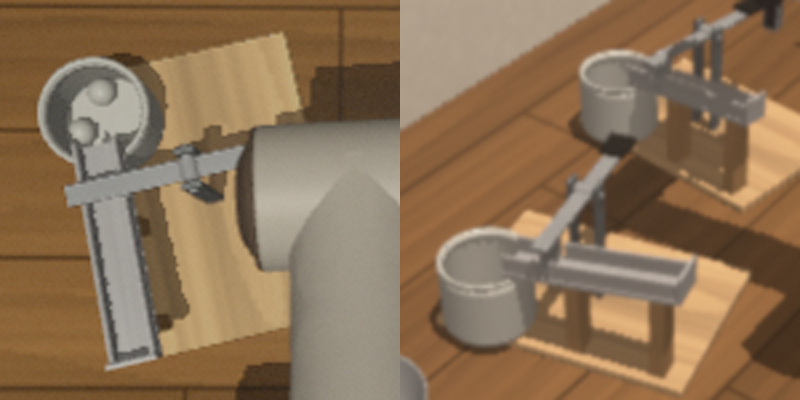

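View pics/top4.png

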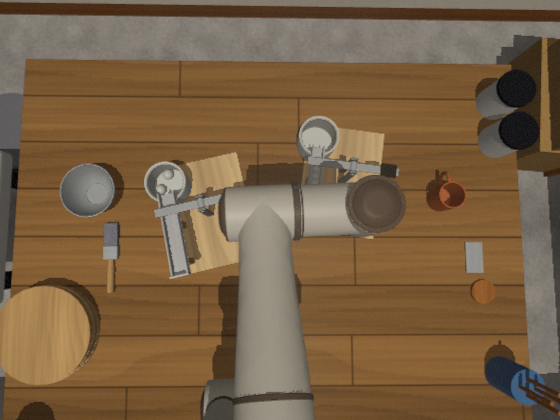

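The big gate is shut and the big chute is empty. The jar shows two balls, (102,92) and (83,130), and a third may be hidden under the chute lip. The arm shadows the small chute, so I'll move well clear before judging either one.

play_rows --pt "0 0 15 0 0 0" --pt "-5 -12 15 0 0 0" --pt "-8 -25 10 0 0 0" --pt "-10 -32 0 0 0 0" --pt "-12 -34 0 0 0 0" --pt "-12 -34 0 0 0 0" --pt "-12 -34 0 0 0 0" --pt "-12 -34 0 0 0 0" --pt "-12 -34 0 0 0 0" --pt "-12 -34 0 0 0 0" --pt "-12 -34 0 0 0 0" --pt "-12 -34 0 0 0 0" --pt "-12 -34 0 0 0 0" --pt "-12 -34 0 0 0 0" --pt "-10 -25 0 0 0 0" --pt "-5 -12 0 0 0 0" --pt "0 0 0 0 0 0" --pt "0 0 0 0 0 0"

```text
clock: 8.33
position: [283.1, -579.8, 319.2]
ee_rot: [-0.115, 0.993, 0.001, -0.0]
contact_force: [0.5, -0.5, -1.0]
gripper_width: 0.1
grasp_force: 0.0
```

Run:
```python
from h import *
for n in('top','side'): snap(n,n+'5')
f=lambda n,x,y,w,h:cv2.resize(cv2.imread('pics/%s.png'%n)[y:y+h,x:x+w],(400,300),interpolation=2)
cv2.imwrite('pics/z5.png',np.vstack([np.hstack([f('top5',290,115,120,90),f('top5',135,155,120,90)]),np.hstack([f('side5',240,140,88,66),f('side5',190,225,80,60)])]))
s=read_state();print(s['clock'],s['position'],s['contact_force'])
# changed areas outside the arm
for n in('top','side'):
    a,b=[cv2.imread('pics/%s%d.png'%(n,k)).astype(int) for k in(0,5)]
    m=(abs(a-b).max(2)>60).astype(np.uint8); _,l,st,c=cv2.connectedComponentsWithStats(m)
    print(n,[q.tolist() for q in st[1:] if q[4]>8])
```

```text
8.4333 [ 283.50687812 -579.11653386  320.32666488] [-1.04760693  0.45553543  0.60988274]
top [[170, 170, 4, 7, 15], [448, 177, 7, 6, 11], [160, 184, 7, 8, 21], [157, 187, 5, 6, 16], [463, 205, 21, 21, 151], [346, 213, 30, 24, 271], [297, 216, 4, 8, 18], [318, 218, 12, 15, 26], [440, 219, 13, 7, 32], [173, 222, 6, 16, 31], [533, 224, 18, 24, 280], [478, 227, 6, 9, 16], [444, 232, 4, 3, 9], [449, 232, 8, 4, 15], [486, 239, 3, 5, 9], [552, 244, 8, 9, 56], [464, 247, 30, 29, 434], [457, 254, 8, 12, 51], [529, 267, 8, 10, 22], [333, 324, 33, 10, 212], [473, 325, 15, 6, 51], [316, 331, 65, 57, 1059], [377, 331, 5, 3, 9], [224, 337, 6, 8, 16], [314, 336, 36, 15, 271], [513, 337, 40, 49, 287], [452, 341, 19, 17, 108], [491, 342, 56, 48, 330], [232, 353, 16, 34, 81], [438, 361, 18, 17, 90], [213, 364, 9, 7, 19], [214, 371, 22, 29, 89], [430, 382, 12, 3, 23], [429, 386, 11, 6, 41], [319, 392, 20, 28, 97], [459, 394, 30, 26, 47], [525, 394, 19, 26, 108], [238, 396, 8, 6, 16], [413, 396, 11, 24, 52], [443, 398, 22, 14, 47], [315, 400, 8, 9, 10]]
side [[372, 24, 29, 33, 184], [411, 24, 13, 4, 40], [364, 26, 8, 31, 131], [454, 28, 9, 26, 138], [407, 30, 3, 16, 20], [412, 30, 3, 18, 25], [447, 68, 5, 3, 9], [400, 73, 5, 44, 128], [415, 72, 2, 8, 9], [421, 75, 6, 17, 68], [443, 74, 9, 3, 17], [417, 95, 7, 20, 52], [426, 95, 19, 42, 322], [400, 135, 1, 11, 11], [359, 164, 11, 4, 33], [400, 172, 5, 8, 30], [348, 175, 21, 19, 176], [330, 178, 10, 32, 241], [400, 181, 3, 7, 20], [355, 192, 9, 26, 132], [334, 213, 4, 4, 12], [301, 222, 5, 4, 13], [302, 228, 6, 7, 18], [369, 233, 8, 6, 18], [390, 235, 7, 4, 12], [315, 236, 12, 17, 30], [337, 236, 7, 8, 11], [238, 243, 8, 4, 29], [247, 244, 8, 5, 28], [256, 245, 8, 5, 29], [370, 245, 2, 20, 27], [402, 245, 2, 20, 28]]
```

View pics/z5.png

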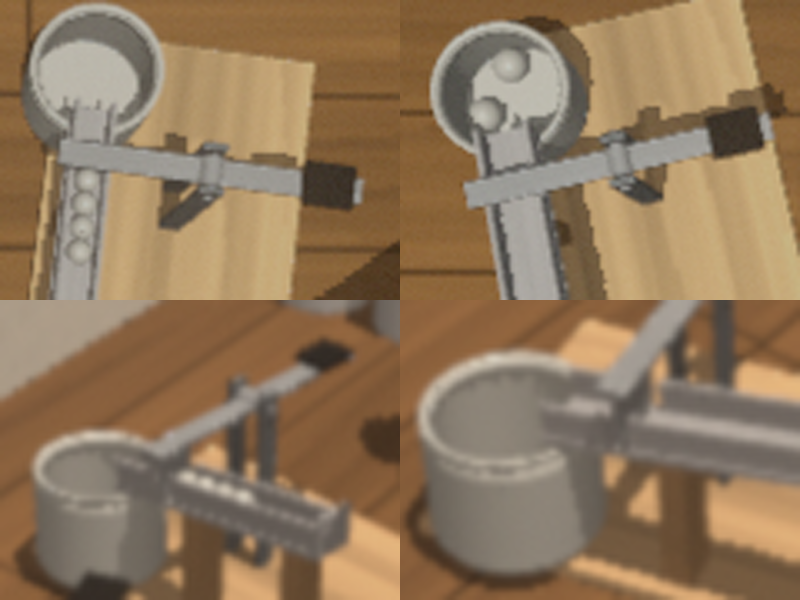

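The small lever is shut with its four balls still behind the gate. The big chute is empty with its gate shut. Two balls are visible in the jar. The third is not visible but must be under the chute lip: nothing lies on the table, and no ball shows at the bar. I'm handing in.

```bash
python3 -c "from bench import job_done;print(job_done())"
```

```text
the job is handed in; nothing more can be done
None
```

I pressed the left-hand (big-ball) lever until its chute emptied, then let go and its gate shut. I saw only two of the three balls in the jar; the third is most likely hidden under the chute lip. The small dispenser kept its four balls, the mug, bowl and brush looked undisturbed, and the job was handed in at about 8.4 s.

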